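# Tip up the counterweighted drill guard and slide the block out

## Robot

A 6-joint arm with a two-finger parallel gripper is mounted at the origin on the work surface. World frame = base frame: x ahead of the robot, y to its left, z up, the work surface at z = 0. Lengths are in m, angles in rad, forces in N, time in s.
With the tool pointing down it reaches from about 0.25 to 0.725 m from the base axis. Payload 4 kg.
Tool frame: the origin (TCP) lies on the centre line of the jaws, within the pads' length; the fingertips stand 17 mm ahead of it and the grasp point (between the pads) lies 2 mm behind it; z points along the fingers, y is the line along which they close (so a half turn about z gives the same grasp; the last joint's range is limited). The gripper opens to 85 mm and grips with 20 to 120 N. Pads are 22 mm wide; open, the fingers measure 114 mm over their backs; the gripper's body (76 mm by 85 mm) begins 54 mm behind the grasp point. The pads swing forward as they close: fully open they stand 13 mm farther back than shut.
Start: joints at [0, 0.241, 0.005, 1.335, 0, 1.571], TCP at [0.5, -0, 0.221] pointing down, gripper open.
Joint ranges: [-2.72, 2.72], [-1.05, 1.87], [-1.09, 1.28], [-1.99, 2.15], [-1.42, 1.44], [-3.14, 3.14]. Speed limits (rad/s): [2.79, 2.79, 3.14, 3.14, 3.14, 3.14].

## Interface

Orientations are given as a unit quaternion [x, y, z, w].
In Python, from workcell import get_obs, imaging, order gives the robot as it stands.
- The arm moves only by the tool apply_moves, never from a script. Its argument "targets" is a list that holds one entry, the list of rows, each a list of 5 numbers: the shift along the world's x, y, z in units of 40 mm (1.0 is 40 mm), then the turn about the world's z in degrees, then the gripper command: -1 is shut, 1 is fully open, values between are in proportion. In form: [[[dx, dy, dz, turn, fingers], ...]]. A call has 1 to 8 rows; each row shifts and turns the commanded pose from where the row before left it; what a row does not reach is not made up. A row lasts 1/12 s, in which the tool goes at most 41.7 mm and 7.16 degrees, less where a joint would pass 70% of its speed; a pose out of reach is approached as far as the arm can. A call is refused whole if a number of a shift passes 1 or a number of a turn 7.16, either way. A call with a gripper value outside its range is refused whole. The fingers move at their own pace and stop on an object; the grip force is fixed at half the most. Time passes only in rows, so rows that do not move let the fingers close. It gives the time, the measured TCP pose, the force, the opening and the grip force at its end, in the units of the state.
- get_obs(): the state, without advancing time (a new reading comes with each control period).
- imaging.camera(name): name is "scene" or "side" or "wrist"; returns (picture, depth): 400x640x3 uint8, blue, green, red; 400x640 float32, m along the optical axis (not along the pixel's ray), 0 where there is no reading.
- imaging.get_calibration(name): a dict with "camera_matrix" (3x3 intrinsics, pixels), "eye" and "rotation" of the camera in the world; the wrist camera has in their place "hand_eye" (4x4, takes a point from camera to tool coordinates, whose origin is the TCP and whose axes are the flange's). Camera axes: x right, y down, z forward; pixel columns grow to the right and rows downward; lengths in m; the calibration is good to about 2 mm. A picture is of the moment at which its call begins: read the wrist's pose just before it. get_calibration takes no time and is no camera call.
- order.job_done(): hands the job in; it is judged then, once.
The state is a dict: "clock": time; "joint_pos": joint angles; "joint_vel": joint speeds; "tau": joint torques, N m; "eef_pos": TCP position; "tool_rot": TCP orientation; "ft_force": force on the tool from outside, world axes, zero at the start; "ft_torque": the same for the moment, N m; "grip_width": finger opening in m; "grasp_force": force on a finger pad.
Only numpy, scipy, OpenCV 4.12 (cv2) and the standard library are available. Lean on these libraries where they do the work, as an engineer would, in place of code of your own. Each camera call takes 0.05 s, during which the arm holds its last target. There are 200 camera calls.

## Task

Push the yellow counterweighted chip guard of the drilling jig up by its red bar, past its balance point, so that it stays raised against its back stop by itself. Then push the drilled wooden block along its channel, without lifting it, until it rests against the red end stop. Leave the pot, glue bottle, goggles and screwdriver where they are.

Things in the scene. Friction and masses are not known exactly. Their poses are not given: they have to be found in the camera images.
- jig: Fixed drilling jig: plywood board 280 (x) x 340 (y) x 12 mm, origin at the centre of its underside. x points from the red bar (robot side) to the guard's hinge, y along the block's channel to the end stop, z up. Grey hinge posts at x = 100, y = +/-98 mm, tops z = 102 mm.
- guard (a joint): Guard angle, rad. 0: down, arms rising 0.436 rad (25 deg) above level from hinge to bar; grows as the bar swings up and over towards jig +x. Balances at about 0.80 (friction may hold it within 0.08 of that); let go lower it falls back to 0, let go at 0.95 or more it falls on by itself, in about 1 s, to its back stop at 1.45. A level push on the bar needs about 2 to 3 N at first, less further up.
- guard_hinge (a point): Middle of the guard's hinge axis (the axis is along jig y), 85 mm above the bench, at jig x = 100, y = 0 mm.
- guard_bar (a point): Middle of the round red push bar, diameter 18 mm, 172 mm long along jig y, 200 mm from the hinge axis. Guard down: 170 mm above the bench, 181 mm from the hinge towards jig -x. Two yellow arms (12 mm square, 80 mm either side) with a clear 4 mm sheet between join it to the hinge. In front of the bar (jig -x) and below it is free. Steel counterweight beyond the hinge.
- block_mid (a point): Centre of the loose drilled hardwood block, 40 (jig x) x 80 (jig y) x 35 mm high, about 80 g, lying under the guard in the channel, 2 mm play each side, axes along the jig's, top 47 mm above the bench. It slides along jig y. Nothing stands in the channel behind its -y end.
- block_home (a point): Where the block's centre comes when against the end stop: jig x = -45, y = 110, z = 29.5 mm; axes as the jig's. Channel along jig y at x = -45: floor z = 12 mm, rails 44 mm apart, 9 mm thick, 310 mm long (y +/-155), tops z = 24 mm, open at the -y end. Red end stop: face at y = 150 mm, 62 mm wide, top z = 46 mm.
- bit_pot: Open blue plastic pot standing on the jig board, 44 mm across, 50 mm high, origin at the centre of its underside. Bystander.
- glue: White glue bottle on the bench, 52 mm across, 130 mm high, origin at the centre of its underside. Bystander.
- goggles: Safety goggles lying on the bench, about 140 mm wide (y) and 140 mm deep (x, from the lenses to the ends of the side arms), 43 mm high; origin under the middle of the lenses. Bystander.
- driver: Screwdriver lying on the bench, about 200 mm long along its x; origin under its middle. Bystander.
- block: The same wooden block; its origin is at the centre of its underside.

How it is judged:
On the way, in this order (a step that is already met when the one before it is completed fails the run):
1. the guard is raised against its back stop (value of joint guard above 1.35 rad), for 0.2 s.
2. the block lies against the end stop (y of block_mid in the frame of block_home between -0.006 and 0.006 m and x of block_mid in the frame of block_home between -0.008 and 0.008 m and height (world z) of block_mid below 0.036 m), for 0.2 s.
At the end, for the whole second after the job is handed in: The guard stays raised against its back stop by itself (joint over 1.35 rad), and the block lies at rest in its channel against the red end stop (within 6 mm along the channel, 8 mm across) (all of step 2 and value of joint guard above 1.35 rad and linear speed of block below 0.02 m/s); the robot touches nothing.
It fails at once if the block is lifted (centre more than 12 mm above its place in the channel) (height (world z) of block_mid above 0.042 m).
It fails at once if the block is tipped (angle between block's own z axis and vertical above 0.4 rad).
It fails at once if the block is pushed out while the guard is not raised (value of joint guard below 1.2 rad and y of block_mid in the frame of block_home above -0.06 m).
It fails at once if a bystander is pushed more than 30 mm from its place (distance of any of bit_pot, glue, goggles, driver from where it was at the start of the episode above 0.03 m).
It fails at once if the pot or the bottle is tipped over (angle between any of bit_pot, glue's own z axis and vertical above 0.5 rad).
It also fails if it takes over 50 s, if anything falls off the work surface, if the arm or the gripper's body presses on something with over 40 N, if the wrist force passes 120 N, or if a joint passes its speed limit or range.

## Working session

There is one attempt and no reset: what is moved stays moved. The work goes in short steps, Python scripts to look and compute and a tool call to move; the robot and the scene stay as the last step left them, time stands still between calls to the robot, and variables do not carry over. Pictures are saved under pics/ and viewed, at most 10 in all, crops included, and the job is handed in when it is done.

Besides the shell and the picture viewer there is one more tool, called after "Call:" by a JSON object that holds its "op" and its "data", one argument or row to a line. apply_moves: Moves the arm, as the interface text tells. Its arguments: {"type":"object","properties":{"targets":{"type":"array","items":{"type":"array","items":{"type":"array","items":{"type":"number"}}}}},"required":["targets"]}

```bash
mkdir -p pics; cat > h.py <<'E'
import numpy as np, cv2
from workcell import get_obs, imaging, order
def cloud(name):
    im,d=imaging.camera(name); c=imaging.get_calibration(name)
    K=np.array(c["camera_matrix"]); v,u=np.mgrid[:400,:640]
    p=np.stack([(u-K[0,2])/K[0,0]*d,(v-K[1,2])/K[1,1]*d,d],-1)
    return im,d,p@np.array(c["rotation"]).T+np.array(c["eye"])
E
python3 - <<'E'
from h import *
for n in("scene","side"):
    im,d,P=cloud(n); cv2.imwrite(f"pics/{n}0.png",im); np.save(f"{n}0.npy",P)
    print(imaging.get_calibration(n))
    hsv=cv2.cvtColor(im,cv2.COLOR_BGR2HSV)
    red=((hsv[...,0]<8)|(hsv[...,0]>172))&(hsv[...,1]>150)&(hsv[...,2]>70)&(d>0)
    k,l,s,_=cv2.connectedComponentsWithStats(red.astype(np.uint8))
    for i in range(1,k):
        if s[i,4]>40:
            q=P[l==i]; print(s[i],np.percentile(q,[2,50,98],axis=0).round(3).tolist())
print(get_obs())
E
```

```text
Traceback (most recent call last):
  File "h.py", line 7, in cloud
    return im,d,p@np.array(c["rotation"]).T+np.array(c["eye"])
                ~^~~~~~~~~~~~~~~~~~~~~~~~~~
ValueError: matmul: Input operand 1 has a mismatch in its core dimension 0, with gufunc signature (n?,k),(k,m?)->(n?,m?) (size 4 is different from 3)
```

Rotation is a quaternion.

```bash
sed -i 's/np.array(c\["rotation"\]).T/R.from_quat(c["rotation"]).as_matrix().T/; 1a from scipy.spatial.transform import Rotation as R' h.py
python3 - <<'E'
from h import *
for n in("scene","side"):
    im,d,P=cloud(n); cv2.imwrite(f"pics/{n}0.png",im); np.save(f"{n}0.npy",P)
    print(imaging.get_calibration(n))
    hsv=cv2.cvtColor(im,cv2.COLOR_BGR2HSV)
    red=((hsv[...,0]<8)|(hsv[...,0]>172))&(hsv[...,1]>150)&(hsv[...,2]>70)&(d>0)
    k,l,s,_=cv2.connectedComponentsWithStats(red.astype(np.uint8))
    for i in range(1,k):
        if s[i,4]>40:
            q=P[l==i]; print(s[i],np.percentile(q,[2,50,98],axis=0).round(3).tolist())
    print(np.percentile(P[d>0],[1,50,99],axis=0).round(3).tolist())
print(get_obs())
E
```

```text
{'camera_matrix': array([[390.2065883 ,   0.        , 314.40617955],
       [  0.        , 390.2065883 , 201.60322378],
       [  0.        ,   0.        ,   1.        ]]), 'eye': array([0.94168283, 0.74763927, 0.96194917]), 'rotation': array([ 0.23157377,  0.88908079, -0.38425324, -0.09087564])}
[249 149  24   6 110] [[0.482, -0.521, 0.013], [0.523, -0.495, 0.023], [0.568, -0.475, 0.029]]
[308 179  45  30 275] [[0.47, -0.076, 0.167], [0.498, 0.012, 0.177], [0.524, 0.083, 0.181]]
[350 249  17  20 150] [[0.462, 0.152, 0.017], [0.493, 0.167, 0.043], [0.518, 0.177, 0.049]]
[[-0.841, -1.86, -0.757], [0.5, -0.129, 0.001], [1.793, 0.714, 0.67]]
{'camera_matrix': array([[422.10335184,   0.        , 319.96370416],
       [  0.        , 422.10335184, 205.34721286],
       [  0.        ,   0.        ,   1.        ]]), 'eye': array([ 0.48707094, -1.13631972,  1.05810699]), 'rotation': array([ 0.90658203, -0.01360321,  0.01792761, -0.4214292 ])}
[295 174  20  33 219] [[0.464, -0.082, 0.015], [0.493, 0.024, 0.175], [0.525, 0.166, 0.181]]
[299 338  36  20 330] [[0.48, -0.531, 0.012], [0.526, -0.509, 0.023], [0.568, -0.483, 0.028]]
[[-0.997, -0.63, -0.76], [0.546, 0.221, -0.001], [2.313, 1.84, 0.716]]
{'clock': 0.15, 'joint_pos': array([-2.34228055e-05,  2.41240886e-01,  4.04360869e-03,  1.33515930e+00,
       -1.36155112e-06,  1.57081816e+00]), 'joint_vel': array([-0.00241767, -0.00028634,  0.00389958, -0.00212489,  0.00280275,
        0.00116756]), 'tau': array([-1.62746033e-03, -3.72633219e+01,  2.52638429e+01,  1.23480460e-02,
       -1.30651040e-05,  1.49362950e-05]), 'eef_pos': array([ 4.99526631e-01, -1.21270253e-05,  2.20720757e-01]), 'tool_rot': array([ 7.07122566e-01,  7.07090566e-01, -5.52113535e-04, -5.51151650e-04]), 'ft_force': array([ 0.02405234, -0.2054662 , -0.13965749]), 'ft_torque': array([ 0.02700194,  0.01709911, -0.02242672]), 'grasp_force': 0.0, 'grip_width': 0.08542761113864103}
```

View pics/scene0.png

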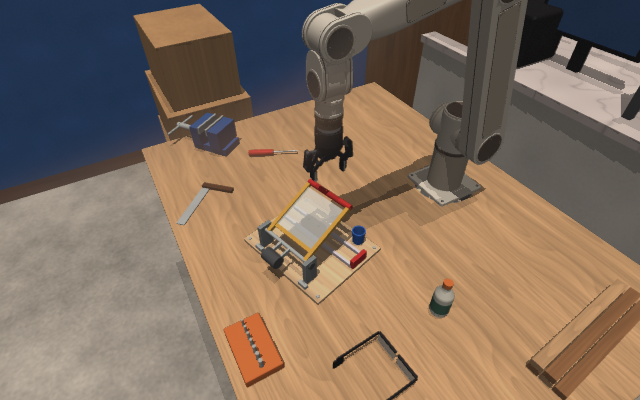

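View pics/side0.png

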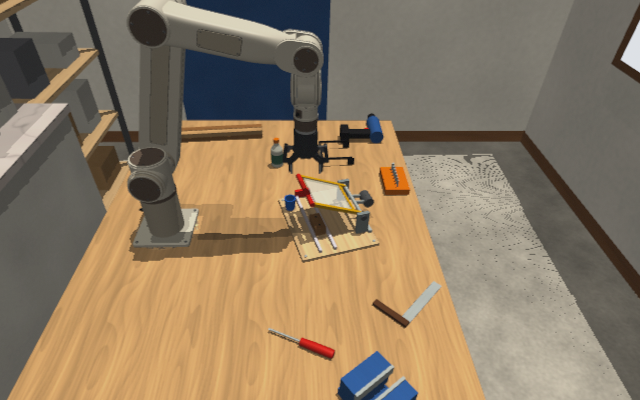

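The scene view shows the jig with the bar around (330,193), end stop at (358,258), pot at (358,234), and glue at (441,300). In the side view the dark block is seen under the guard near (318,225), in the channel. Next I fit the jig pose.

```bash
python3 - <<'E'
from h import *
for n in("scene","side"):
    P=np.load(n+"0.npy"); im=cv2.imread(f"pics/{n}0.png"); hsv=cv2.cvtColor(im,cv2.COLOR_BGR2HSV)
    red=((hsv[...,0]<8)|(hsv[...,0]>172))&(hsv[...,1]>150)&(hsv[...,2]>70)
    b=P[red&(P[...,2]>.15)&(P[...,2]<.2)&(abs(P[...,1])<.15)]
    (vx,vy,x0,y0)=cv2.fitLine(b[:,:2].astype(np.float32),cv2.DIST_HUBER,0,.01,.01).ravel()
    d=np.array([vx,vy])*np.sign(vy); t=(b[:,:2]-[x0,y0])@d
    print(n,'bar yaw',np.degrees(np.arctan2(-d[0],d[1])),'ends',[x0,y0]+d*t.min(),[x0,y0]+d*t.max(),b[:,2].max())
    # board top points
    m=(abs(P[...,2]-.012)<.004)&(P[...,0]>.35)&(P[...,0]<.85)&(abs(P[...,1])<.25)
    q=P[m][:,:2].astype(np.float32)
    print('board',cv2.minAreaRect(q),len(q))
    blue=(hsv[...,0]>100)&(hsv[...,0]<125)&(hsv[...,1]>120)&(P[...,2]>.02)&(P[...,2]<.07)&(abs(P[...,1])<.25)&(P[...,0]>.3)&(P[...,0]<.8)
    print('pot',np.percentile(P[blue],[3,50,97],axis=0).round(3).tolist())
im=cv2.imread("pics/side0.png")[160:270,250:400]
cv2.imwrite("pics/crop1.png",cv2.resize(im,None,fx=5,fy=5,interpolation=cv2.INTER_CUBIC))
E
```

```text
scene bar yaw 16.95913 ends [ 0.52596524 -0.07883948] [0.47582473 0.08558209] 0.18191266585449295
board ((0.5745142102241516, 0.02461881935596466), (0.2821286916732788, 0.34198322892189026), 16.06446647644043) 3278
pot [[0.423, 0.072, 0.022], [0.443, 0.093, 0.048], [0.461, 0.11, 0.063]]
side bar yaw 15.985104 ends [ 0.52002334 -0.08520227] [0.47187067 0.08289096] 0.18271025403802676
board ((0.6581616997718811, -0.001863241195678711), (0.4484677314758301, 0.41068804264068604), 12.611586570739746) 2659
pot [[0.426, 0.068, 0.025], [0.444, 0.078, 0.05], [0.46, 0.111, 0.063]]
```

View pics/crop1.png

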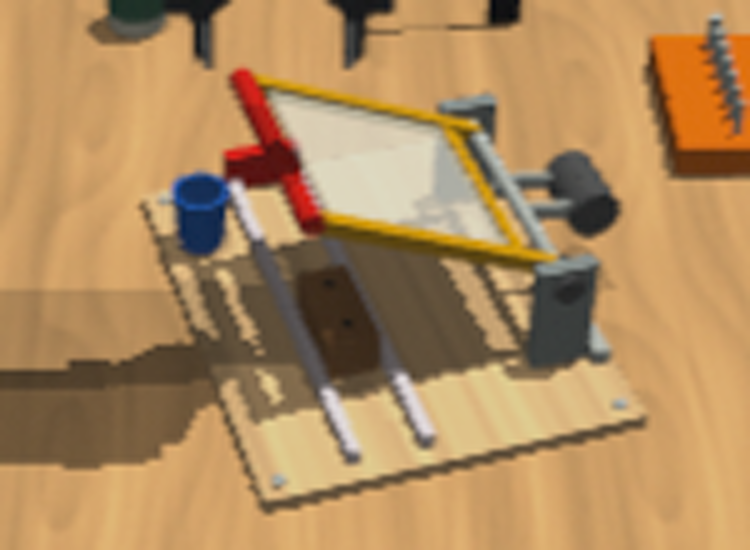

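Jig pose: centre (0.5745, 0.0246), yaw 16°. Going to just in front of the bar with the fingers shut.

Call:
{"op": "apply_moves", "data": {
  "targets": [
    [[-0.6,-0.1,0,5.4,-1],[-0.55,-0.15,0,5.4,-1],[0,0,0,5.2,-1],[0,0,-0.4,0,-1],[0,0,-0.4,0,-1],[0,0,-0.35,0,-1],[0,0,0,0,-1],[0,0,0,0,-1]]
  ]
}}

```text
clock: 0.82
eef_pos: [0.4532, -0.01, 0.1748]
tool_rot: [0.602, 0.799, -0.001, -0.001]
ft_force: [-0.1, -0.5, 1.3]
grip_width: 0.0
grasp_force: 0.0
```

```bash
python3 - <<'E'
from h import *
im,d,P=cloud("side"); cv2.imwrite("pics/side1.png",cv2.resize(im[130:270,230:410],None,fx=4,fy=4,interpolation=cv2.INTER_CUBIC))
J=np.array([.5745,.0246]);a=np.radians(16.1);M=np.array([[np.cos(a),np.sin(a)],[-np.sin(a),np.cos(a)]])
for n,Q in(("side",np.load("side0.npy")),("scene",np.load("scene0.npy"))):
    q=Q.reshape(-1,3); j=(q[:,:2]-J)@M.T
    m=(abs(q[:,2]-.047)<.005)&(abs(j[:,0]+.045)<.026)&(abs(j[:,1])<.14)
    print(n,m.sum(),np.percentile(j[m],[3,50,97],axis=0).round(3).tolist() if m.sum() else '')
o=get_obs(); print(o["eef_pos"],(o["eef_pos"][:2]-J)@M.T,o["grip_width"],o["ft_force"],o["clock"])
E
```

```text
side 181 [[-0.065, -0.075], [-0.046, -0.039], [-0.026, 0.003]]
scene 0 
[ 0.45395528 -0.01000103  0.17560199] [-0.12541223  0.00018487] 0.00021873128934238258 [0.37499126 0.21936247 1.18827863] 0.8667
```

View pics/side1.png

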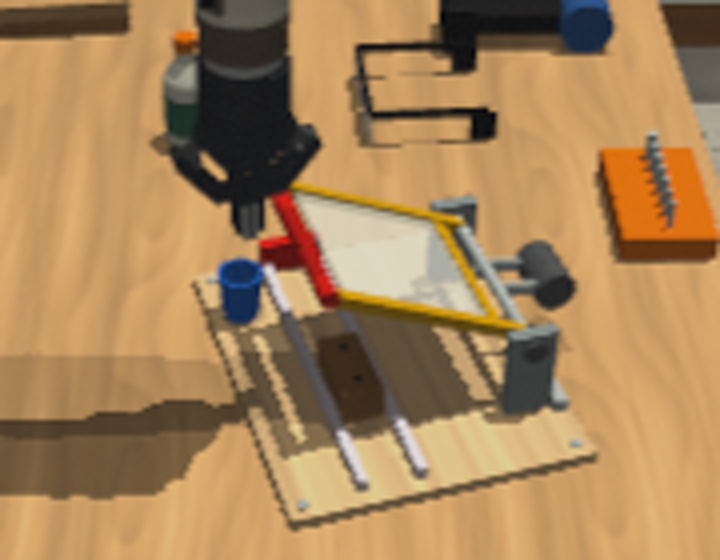

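Fingers shut (tips at ~(247,235) in the crop) in front of the bar; the knuckles bulge along the closing line. I'll turn 90° so the narrow flat side pushes the bar and the bulge stays away from the pot. The block centre is near jig y −38 mm.

Call:
{"op": "apply_moves", "data": {
  "targets": [
    [[0,0,0,-7.1,-1],[0,0,0,-7.1,-1],[0,0,0,-7.1,-1],[0,0,0,-7.1,-1],[0,0,0,-7.1,-1],[0,0,0,-7.1,-1],[0,0,0,-7.1,-1],[0,0,0,-7.1,-1]]
  ]
}}

```text
clock: 1.53
eef_pos: [0.455, -0.01, 0.1767]
tool_rot: [0.911, 0.414, 0.001, 0.001]
ft_force: [-0.7, -0.5, 0.7]
grip_width: 0.0003
grasp_force: 0.0
```

Call:
{"op": "apply_moves", "data": {
  "targets": [
    [[0,0,0,-7,-1],[0,0,0,-7,-1],[0,0,0,-7,-1],[0,0,0,-7,-1],[0,0,0,-5.2,-1],[0.24,0.07,0,0,-1],[0.24,0.07,0,0,-1],[0,0,0,0,-1]]
  ]
}}

```text
clock: 2.2
eef_pos: [0.4762, -0.0039, 0.1762]
tool_rot: [0.99, 0.14, 0.002, 0.0]
ft_force: [-0.1, -0.4, -1.0]
grip_width: 0.0001
grasp_force: 0.0
```

Call:
{"op": "apply_moves", "data": {
  "targets": [
    [[0.22,0.06,0.37,0,-1],[0.22,0.06,0.37,0,-1],[0.28,0.08,0.32,0,-1],[0.28,0.08,0.32,0,-1]]
  ]
}}

```text
clock: 2.53
eef_pos: [0.514, 0.0071, 0.2314]
tool_rot: [0.99, 0.14, 0.0, 0.0]
ft_force: [0.3, 0.7, -0.1]
grip_width: 0.0001
grasp_force: 0.0
```

Call:
{"op": "apply_moves", "data": {
  "targets": [
    [[0.31,0.09,0.29,0,-1],[0.31,0.09,0.29,0,-1],[0.37,0.1,0.21,0,-1],[0.37,0.1,0.21,0,-1]]
  ]
}}

```text
clock: 2.87
eef_pos: [0.5687, 0.0224, 0.2714]
tool_rot: [0.99, 0.14, 0.0, 0.0]
ft_force: [0.2, -0.3, -0.1]
grip_width: 0.0
grasp_force: 0.0
```

```bash
python3 - <<'E'
from h import *
im,d,P=cloud("side"); cv2.imwrite("pics/side2.png",cv2.resize(im[100:270,230:410],None,fx=3,fy=3))
print(get_obs()["eef_pos"])
E
```

```text
[0.57184956 0.02311632 0.27244674]
```

View pics/side2.png

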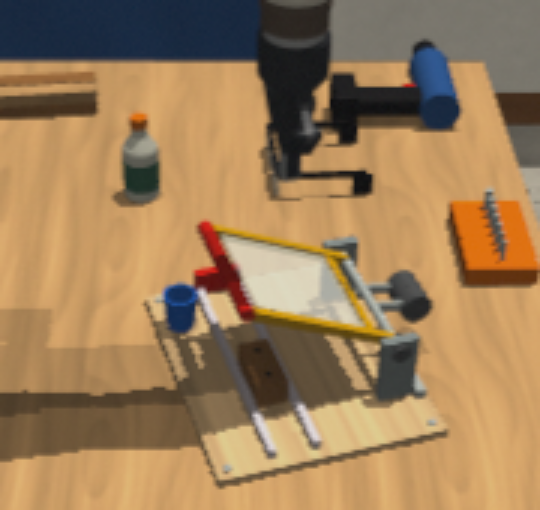

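The guard is still down (bar at ~(225,270)): the fingers rose before touching and passed above it. Go back, lower, and find contact with a level push first.

Call:
{"op": "apply_moves", "data": {
  "targets": [
    [[-0.98,-0.28,0,0,-1],[-0.98,-0.28,0,0,-1],[-0.98,-0.28,0,0,-1],[0,0,0,0,-1],[0,0,-0.98,0,-1],[0,0,-0.98,0,-1],[0,0,-0.9,0,-1],[0,0,0,0,-1]]
  ]
}}

```text
clock: 3.58
eef_pos: [0.4441, -0.0114, 0.1497]
tool_rot: [0.99, 0.14, -0.007, -0.001]
ft_force: [-1.4, -0.2, 0.2]
grip_width: 0.0
grasp_force: 0.0
```

Call:
{"op": "apply_moves", "data": {
  "targets": [
    [[0.24,0.07,0,0,-1],[0.24,0.07,0,0,-1],[0.12,0.035,0,0,-1],[0,0,0,0,-1]]
  ]
}}

```text
clock: 3.92
eef_pos: [0.4777, -0.0042, 0.1586]
tool_rot: [0.99, 0.14, 0.003, 0.0]
ft_force: [-0.1, -0.2, 0.1]
grip_width: -0.0002
grasp_force: 0.0
```

Call:
{"op": "apply_moves", "data": {
  "targets": [
    [[0.12,0.03,0,0,-1],[0,0,0,0,-1]]
  ]
}}

```text
clock: 4.08
eef_pos: [0.4785, -0.0037, 0.1573]
tool_rot: [0.99, 0.139, -0.001, 0.001]
ft_force: [-3.2, -2.1, 3.6]
grip_width: 0.0001
grasp_force: 2.1
```

Call:
{"op": "apply_moves", "data": {
  "targets": [
    [[0.12,0.03,0,0,-1],[0,0,0,0,-1]]
  ]
}}

```text
clock: 4.25
eef_pos: [0.4786, -0.0036, 0.1569]
tool_rot: [0.99, 0.139, -0.005, 0.001]
ft_force: [-14.7, -5.8, 13.1]
grip_width: 0.0004
grasp_force: 8.0
```

Call:
{"op": "apply_moves", "data": {
  "targets": [
    [[0.12,0.03,0,0,-1],[0,0,0,0,-1]]
  ]
}}

```text
clock: 4.42
eef_pos: [0.4787, -0.0036, 0.1565]
tool_rot: [0.99, 0.138, -0.01, 0.002]
ft_force: [-26.6, -7.2, 20.1]
grip_width: 0.0
grasp_force: 13.7
```

The wider part of the finger is catching the bar from above (force points up and back). Back off, rise so that only the pad ends touch, and push level again.

Call:
{"op": "apply_moves", "data": {
  "targets": [
    [[-0.3,-0.09,0,0,-1],[-0.35,-0.1,0,0,-1],[0,0,0.2,0,-1],[0,0,0.25,0,-1],[0,0,0,0,-1]]
  ]
}}

```text
clock: 4.83
eef_pos: [0.465, -0.0085, 0.1772]
tool_rot: [0.99, 0.139, 0.003, 0.0]
ft_force: [0.7, 0.9, 0.6]
grip_width: -0.0001
grasp_force: 0.0
```

Call:
{"op": "apply_moves", "data": {
  "targets": [
    [[0.25,0.07,0,0,-1],[0.25,0.07,0,0,-1],[0.12,0.035,0,0,-1],[0,0,0,0,-1],[0,0,0,0,-1]]
  ]
}}

```text
clock: 5.25
eef_pos: [0.4874, -0.0013, 0.1734]
tool_rot: [0.99, 0.139, -0.001, -0.0]
ft_force: [-0.1, -0.1, 0.5]
grip_width: 0.0
grasp_force: 0.0
```

Call:
{"op": "apply_moves", "data": {
  "targets": [
    [[0.1,0.03,0,0,-1],[0,0,0,0,-1]]
  ]
}}

```text
clock: 5.42
eef_pos: [0.4916, -0.0003, 0.1739]
tool_rot: [0.99, 0.139, -0.0, -0.0]
ft_force: [0.9, -0.0, 0.1]
grip_width: -0.0002
grasp_force: 0.0
```

```bash
python3 - <<'E'
from h import *
im,d,P=cloud("side"); cv2.imwrite("pics/side3.png",cv2.resize(im[120:260,260:390],None,fx=4,fy=4,interpolation=cv2.INTER_CUBIC))
im2,d,P2=cloud("scene")
for i,Q in((im,P),(im2,P2)):
    hsv=cv2.cvtColor(i,cv2.COLOR_BGR2HSV)
    red=((hsv[...,0]<8)|(hsv[...,0]>172))&(hsv[...,1]>150)&(hsv[...,2]>70)
    b=Q[red&(Q[...,2]>.1)&(Q[...,2]<.35)&(abs(Q[...,1])<.15)]
    print(len(b),np.percentile(b,[2,50,98],axis=0).round(3).tolist())
cv2.imwrite("pics/a.png",np.vstack([cv2.resize(im[130:250,260:390],None,fx=4,fy=4)[:300],cv2.resize(im2[140:260,250:380],None,fx=4,fy=4)[:300]]))
E
```

```text
109 [[0.473, -0.083, 0.163], [0.506, -0.029, 0.177], [0.525, 0.072, 0.23]]
280 [[0.47, -0.075, 0.166], [0.499, 0.012, 0.176], [0.523, 0.084, 0.181]]
```

View pics/a.png

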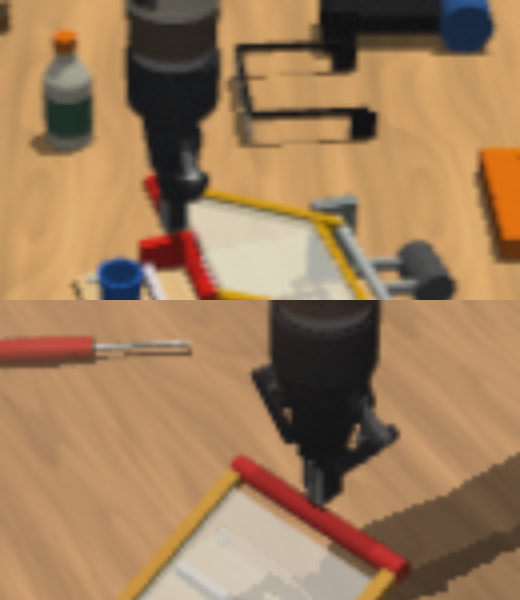

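```bash
python3 - <<'E'
from h import *
J=np.array([.5745,.0246]);a=np.radians(16.1);M=np.array([[np.cos(a),np.sin(a)],[-np.sin(a),np.cos(a)]])
print(get_obs()["eef_pos"],get_obs()["ft_force"])
for n in("side","scene"):
    im,d,Q=cloud(n); hsv=cv2.cvtColor(im,cv2.COLOR_BGR2HSV)
    m=(hsv[...,1]<110)&(hsv[...,2]<110)&(abs(Q[...,0]-.49)<.04)&(abs(Q[...,1])<.04)&(Q[...,2]>.13)&(Q[...,2]<.24)
    j=(Q[m][:,:2]-J)@M.T; z=Q[m][:,2]
    for lo in np.arange(.14,.24,.01):
        s=(z>=lo)&(z<lo+.01)
        if s.sum(): print(n,lo.round(2),s.sum(),j[s].min(0).round(3),j[s].max(0).round(3))
E
```

```text
[ 4.91083874e-01 -4.01244523e-04  1.74043456e-01] [ 0.08291929 -0.22268106 -0.78711629]
side 0.18 5 [-0.094 -0.008] [-0.075 -0.003]
side 0.19 12 [-0.098 -0.017] [-0.082 -0.008]
side 0.2 12 [-0.098 -0.02 ] [-0.081 -0.005]
side 0.21 12 [-0.097 -0.016] [-0.082 -0.005]
side 0.22 2 [-0.099 -0.027] [-0.099 -0.016]
side 0.23 15 [-0.1   -0.033] [-0.077  0.003]
scene 0.17 1 [-0.085  0.001] [-0.085  0.001]
scene 0.18 5 [-0.084 -0.008] [-0.077  0.005]
scene 0.19 21 [-0.096 -0.015] [-0.076  0.012]
scene 0.2 24 [-0.094 -0.016] [-0.076  0.012]
scene 0.21 19 [-0.089 -0.014] [-0.077  0.012]
scene 0.22 17 [-0.084 -0.026] [-0.075  0.022]
scene 0.23 51 [-0.097 -0.038] [-0.073  0.031]
```

The fingertips seem to sit on top of the bar, higher than the TCP reading implies. Back off, lower, measure the real tip height.

Call:
{"op": "apply_moves", "data": {
  "targets": [
    [[-0.45,-0.13,0,0,-1],[-0.45,-0.13,0,0,-1],[0,0,-0.4,0,-1],[0,0,-0.4,0,-1],[0,0,0,0,-1],[0,0,0,0,-1]]
  ]
}}

```text
clock: 6.12
eef_pos: [0.4544, -0.0109, 0.1419]
tool_rot: [0.99, 0.139, -0.001, -0.0]
ft_force: [0.8, 0.4, 0.0]
grip_width: 0.0001
grasp_force: 0.0
```

```bash
cat > tip.py <<'E'
from h import *
J=np.array([.5745,.0246]);a=np.radians(16.1);M=np.array([[np.cos(a),np.sin(a)],[-np.sin(a),np.cos(a)]])
e=get_obs()["eef_pos"];print(e,(e[:2]-J)@M.T,get_obs()["ft_force"])
for n in("side","scene"):
    im,d,Q=cloud(n); hsv=cv2.cvtColor(im,cv2.COLOR_BGR2HSV)
    m=(hsv[...,1]<110)&(hsv[...,2]<110)&(abs(Q[...,0]-e[0])<.04)&(abs(Q[...,1]-e[1])<.04)&(Q[...,2]>e[2]-.04)&(Q[...,2]<e[2]+.06)
    j=(Q[m][:,:2]-J)@M.T; z=Q[m][:,2]
    for lo in np.arange(e[2]-.04,e[2]+.06,.01):
        s=(z>=lo)&(z<lo+.01)
        if s.sum(): print(n,lo.round(3),s.sum(),j[s].min(0).round(3),j[s].max(0).round(3))
    cv2.imwrite(f"pics/{n}t.png",im)
E
python3 tip.py
```

```text
[ 0.45435767 -0.01086507  0.14191417] [-0.12526523 -0.00075687] [0.75597795 0.43509211 0.03293872]
side 0.152 9 [-0.136 -0.014] [-0.115 -0.004]
side 0.162 17 [-0.137 -0.017] [-0.115 -0.006]
side 0.172 17 [-0.137 -0.018] [-0.088  0.024]
side 0.182 3 [-0.136 -0.015] [-0.121 -0.007]
side 0.192 6 [-0.138 -0.034] [-0.125 -0.001]
scene 0.152 9 [-0.134 -0.009] [-0.114  0.009]
scene 0.162 24 [-0.132 -0.015] [-0.113  0.012]
scene 0.172 22 [-0.13  -0.017] [-0.113  0.013]
scene 0.182 17 [-0.121 -0.009] [-0.113  0.012]
scene 0.192 24 [-0.121 -0.028] [-0.111  0.021]
```

Real tip is about 11 mm above the TCP height, so at present it is about 17 mm below the bar centre: right for the push. Level push now.

Call:
{"op": "apply_moves", "data": {
  "targets": [
    [[0.24,0.07,0,0,-1],[0.24,0.07,0,0,-1],[0.1,0.03,0,0,-1],[0,0,0,0,-1],[0,0,0,0,-1]]
  ]
}}

```text
clock: 6.63
eef_pos: [0.4784, -0.0041, 0.1423]
tool_rot: [0.99, 0.139, -0.001, 0.0]
ft_force: [-3.7, -1.7, 3.3]
grip_width: -0.0004
grasp_force: 2.0
```

Call:
{"op": "apply_moves", "data": {
  "targets": [
    [[0.12,0.04,0,0,-1],[0,0,0,0,-1],[0,0,0,0,-1]]
  ]
}}

```text
clock: 6.88
eef_pos: [0.4783, -0.0039, 0.1416]
tool_rot: [0.99, 0.139, -0.005, 0.001]
ft_force: [-15.0, -4.6, 8.4]
grip_width: -0.0
grasp_force: 7.7
```

Call:
{"op": "apply_moves", "data": {
  "targets": [
    [[0.12,0.04,0.2,0,-1],[0,0,0,0,-1],[0,0,0,0,-1]]
  ]
}}

```text
clock: 7.13
eef_pos: [0.4818, -0.0029, 0.1493]
tool_rot: [0.99, 0.138, -0.007, 0.001]
ft_force: [-16.3, -6.8, 9.5]
grip_width: -0.0004
grasp_force: 9.1
```

```bash
python3 tip.py; cat > bar.py <<'E'
from h import *
for n in("side","scene"):
    i,d,Q=cloud(n)
    hsv=cv2.cvtColor(i,cv2.COLOR_BGR2HSV)
    red=((hsv[...,0]<8)|(hsv[...,0]>172))&(hsv[...,1]>150)&(hsv[...,2]>70)
    b=Q[red&(Q[...,2]>.1)&(Q[...,2]<.35)&(abs(Q[...,1])<.2)]
    print(n,len(b),np.percentile(b,[2,50,98],axis=0).round(3).tolist())
E
python3 bar.py
```

```text
[ 0.48177252 -0.0028871   0.14933194] [-0.0967132  -0.00069435] [-16.31233701  -6.77390182   9.49796922]
side 0.159 11 [-0.107 -0.013] [-0.086 -0.004]
side 0.169 13 [-0.106 -0.017] [-0.086 -0.003]
side 0.179 14 [-0.107 -0.019] [-0.082 -0.003]
side 0.189 8 [-0.107 -0.019] [-0.093 -0.001]
side 0.199 5 [-0.109 -0.033] [-0.098  0.004]
scene 0.169 8 [-0.105  0.003] [-0.091  0.013]
scene 0.179 22 [-0.101 -0.016] [-0.085  0.014]
scene 0.189 15 [-0.094 -0.006] [-0.085  0.013]
scene 0.199 28 [-0.091 -0.031] [-0.084  0.03 ]
side 84 [[0.5, -0.082, 0.174], [0.513, -0.046, 0.184], [0.526, -0.005, 0.188]]
scene 287 [[0.475, -0.076, 0.174], [0.502, 0.01, 0.184], [0.527, 0.084, 0.188]]
```

The bar has begun to rise (centre z ≈ 0.177). A pure level push just binds by friction; following the arc upward works. Continue.

Call:
{"op": "apply_moves", "data": {
  "targets": [
    [[0.12,0.035,0.29,0,-1],[0.12,0.035,0.29,0,-1],[0.28,0.08,0.32,0,-1],[0.28,0.08,0.32,0,-1]]
  ]
}}

```text
clock: 7.67
eef_pos: [0.5163, 0.0072, 0.1996]
tool_rot: [0.99, 0.139, -0.004, 0.001]
ft_force: [-5.2, -1.9, 3.3]
grip_width: -0.0001
grasp_force: 2.7
```

```bash
python3 tip.py; python3 bar.py
```

```text
[0.5162513  0.00724899 0.19961612] [-0.06077582 -0.00051727] [-5.15403792 -1.94312096  3.32040168]
side 0.2 1 [-0.058 -0.006] [-0.058 -0.006]
side 0.21 4 [-0.07  -0.011] [-0.052 -0.007]
side 0.22 20 [-0.073 -0.018] [-0.053 -0.002]
side 0.23 16 [-0.072 -0.016] [-0.054 -0.003]
side 0.24 8 [-0.071 -0.019] [-0.054 -0.003]
side 0.25 7 [-0.074 -0.029] [-0.06   0.001]
scene 0.22 5 [-0.062  0.01 ] [-0.053  0.012]
scene 0.23 20 [-0.061 -0.016] [-0.044  0.012]
scene 0.24 21 [-0.059 -0.013] [-0.045  0.013]
scene 0.25 19 [-0.049 -0.012] [-0.041  0.025]
side 79 [[0.548, -0.069, 0.239], [0.561, -0.036, 0.246], [0.576, 0.011, 0.25]]
scene 329 [[0.523, -0.06, 0.236], [0.55, 0.025, 0.246], [0.576, 0.099, 0.25]]
```

Call:
{"op": "apply_moves", "data": {
  "targets": [
    [[0.31,0.09,0.26,0,-1],[0.31,0.09,0.26,0,-1],[0.38,0.11,0.22,0,-1],[0.38,0.11,0.22,0,-1]]
  ]
}}

```text
clock: 8.2
eef_pos: [0.5753, 0.0246, 0.2371]
tool_rot: [0.99, 0.139, -0.001, -0.0]
ft_force: [0.1, -0.6, 0.5]
grip_width: 0.0001
grasp_force: 0.2
```

```bash
python3 bar.py
```

```text
side 89 [[0.589, -0.056, 0.268], [0.606, -0.022, 0.275], [0.621, 0.022, 0.279]]
scene 342 [[0.578, -0.044, 0.272], [0.605, 0.041, 0.28], [0.632, 0.114, 0.284]]
```

Call:
{"op": "apply_moves", "data": {
  "targets": [
    [[0.36,0.1,0.1,0,-1],[0.36,0.1,0.08,0,-1],[0.36,0.1,0.05,0,-1],[0.36,0.1,0.03,0,-1],[0,0,0,0,-1],[0,0,0,0,-1]]
  ]
}}

```text
clock: 8.8
eef_pos: [0.6321, 0.0404, 0.2461]
tool_rot: [0.99, 0.139, -0.001, -0.0]
ft_force: [0.0, 0.1, -0.4]
grip_width: 0.0
grasp_force: 0.0
```

```bash
python3 bar.py
```

```text
side 112 [[0.669, -0.032, 0.286], [0.689, 0.021, 0.292], [0.708, 0.098, 0.296]]
scene 356 [[0.668, -0.021, 0.285], [0.693, 0.064, 0.291], [0.721, 0.14, 0.295]]
```

The bar is past the top and falling on. Retreat and go behind the block.

Call:
{"op": "apply_moves", "data": {
  "targets": [
    [[-0.84,-0.24,0,0,-1],[-0.84,-0.24,0,0,-1],[-0.84,-0.24,0,0,-1],[0.27,-0.94,0,0,-1],[0.27,-0.94,0,0,-1],[0.27,-0.94,0,0,-1],[0,0,0,0,-1],[0,0,0,0,-1]]
  ]
}}

```text
clock: 9.57
eef_pos: [0.5634, -0.1033, 0.2475]
tool_rot: [0.991, 0.137, -0.0, -0.0]
ft_force: [0.3, 0.5, 0.8]
grip_width: 0.0002
grasp_force: 0.0
```

Call:
{"op": "apply_moves", "data": {
  "targets": [
    [[0,0,-0.95,0,-1],[0,0,-0.95,0,-1],[0,0,-0.95,0,-1],[0,0,-0.95,0,-1],[0,0,-0.85,0,-1],[0,0,0,0,-1],[0,0,0,0,-1]]
  ]
}}

```text
clock: 10.15
eef_pos: [0.5619, -0.0998, 0.0605]
tool_rot: [0.99, 0.14, -0.003, -0.001]
ft_force: [-0.7, 0.2, 0.6]
grip_width: -0.0002
grasp_force: 0.0
```

```bash
python3 tip.py;python3 bar.py; python3 - <<'E'
import cv2
cv2.imwrite("pics/b.png",cv2.resize(cv2.imread("pics/sidet.png")[110:270,230:410],None,fx=3.5,fy=3.5,interpolation=cv2.INTER_CUBIC))
E
```

```text
[ 0.56192051 -0.09980629  0.06053102] [-0.0465858 -0.1160385] [-0.73500914  0.18630069  0.59935599]
side 0.021 48 [-0.077 -0.148] [-0.024 -0.071]
side 0.031 1 [-0.046 -0.076] [-0.046 -0.076]
side 0.041 1 [-0.046 -0.075] [-0.046 -0.075]
side 0.061 1 [-0.044 -0.122] [-0.044 -0.122]
side 0.071 8 [-0.059 -0.13 ] [-0.038 -0.113]
side 0.081 14 [-0.059 -0.135] [-0.04  -0.118]
side 0.091 15 [-0.058 -0.135] [-0.041 -0.116]
side 0.101 3 [-0.058 -0.134] [-0.041 -0.117]
side 0.111 9 [-0.061 -0.148] [-0.041 -0.114]
scene 0.021 40 [-0.077 -0.149] [-0.064 -0.091]
scene 0.041 2 [-0.066 -0.076] [-0.062 -0.07 ]
scene 0.071 2 [-0.04  -0.116] [-0.038 -0.113]
scene 0.081 19 [-0.052 -0.121] [-0.033 -0.105]
scene 0.091 18 [-0.053 -0.125] [-0.034 -0.104]
scene 0.101 13 [-0.04  -0.126] [-0.034 -0.105]
scene 0.111 15 [-0.041 -0.152] [-0.033 -0.095]
side 155 [[0.705, -0.015, 0.276], [0.732, 0.053, 0.282], [0.757, 0.144, 0.286]]
scene 397 [[0.705, -0.011, 0.272], [0.731, 0.078, 0.283], [0.759, 0.151, 0.286]]
```

View pics/b.png

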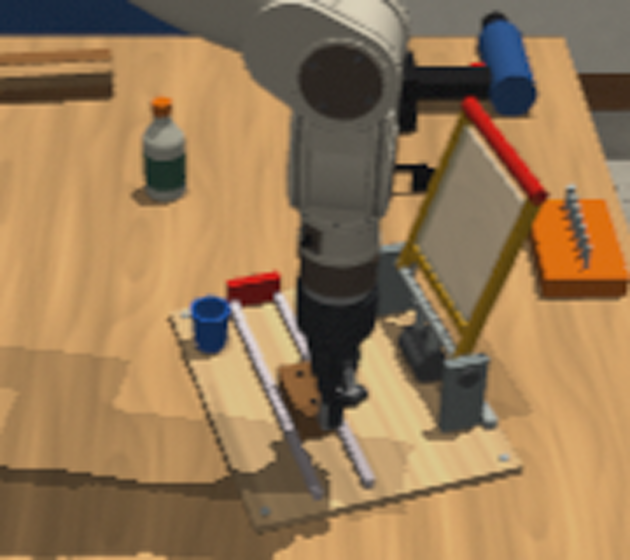

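The guard leans raised against its back stop (bar at ~(505,150)), fingers stand behind the block (block at ~(298,388)). Lower the tips to block mid-height.

Call:
{"op": "apply_moves", "data": {
  "targets": [
    [[0,0,-0.45,0,-1],[0,0,-0.45,0,-1],[0,0,0,0,-1],[0,0,0,0,-1]]
  ]
}}

```text
clock: 10.68
eef_pos: [0.5647, -0.1012, 0.0268]
tool_rot: [0.99, 0.139, 0.0, 0.0]
ft_force: [0.4, -0.1, -0.0]
grip_width: -0.0001
grasp_force: 0.0
```

Call:
{"op": "apply_moves", "data": {
  "targets": [
    [[-0.13,0.45,0,0,-1],[-0.1,0.36,0,0,-1],[-0.1,0.36,0,0,-1],[0,0,0,0,-1]]
  ]
}}

```text
clock: 11.02
eef_pos: [0.5511, -0.0517, 0.0271]
tool_rot: [0.99, 0.141, 0.001, -0.0]
ft_force: [0.3, -0.1, 0.3]
grip_width: -0.0001
grasp_force: 0.0
```

```bash
cat > blk.py <<'E'
from h import *
J=np.array([.5745,.0246]);a=np.radians(16.1);M=np.array([[np.cos(a),np.sin(a)],[-np.sin(a),np.cos(a)]])
e=get_obs()["eef_pos"];print(e,(e[:2]-J)@M.T,get_obs()["ft_force"])
for n in("side","scene"):
    im,d,Q=cloud(n); hsv=cv2.cvtColor(im,cv2.COLOR_BGR2HSV)
    q=Q.reshape(-1,3); j=(q[:,:2]-J)@M.T; h=hsv.reshape(-1,3)
    m=(abs(q[:,2]-.047)<.004)&(abs(j[:,0]+.045)<.026)&(abs(j[:,1])<.158)&(h[:,1]>70)
    r=m&((h[:,0]<4)|(h[:,0]>172)); m&=~r
    for k in(m,r): print(n,k.sum(),np.percentile(j[k],[2,50,98],axis=0).round(3).tolist() if k.sum() else '')
E
python3 blk.py
```

```text
[ 0.55108733 -0.05173296  0.02711387] [-0.04366265 -0.06684644] [ 0.25313566 -0.10934026  0.29271803]
side 87 [[-0.066, -0.049], [-0.055, -0.012], [-0.042, 0.027]]
side 20 [[-0.068, 0.144], [-0.045, 0.151], [-0.022, 0.158]]
scene 235 [[-0.064, -0.049], [-0.044, -0.008], [-0.025, 0.028]]
scene 35 [[-0.068, 0.15], [-0.046, 0.154], [-0.022, 0.158]]
```

The block slides along. Remaining travel is about 120 mm.

Call:
{"op": "apply_moves", "data": {
  "targets": [
    [[-0.07,0.24,0,0,-1],[-0.07,0.24,0,0,-1],[-0.07,0.24,0,0,-1],[-0.07,0.24,0,0,-1],[-0.07,0.24,0,0,-1],[-0.07,0.24,0,0,-1],[-0.07,0.24,0,0,-1],[-0.07,0.24,0,0,-1]]
  ]
}}

```text
clock: 11.78
eef_pos: [0.5285, 0.0234, 0.0259]
tool_rot: [0.99, 0.139, 0.0, 0.0]
ft_force: [0.2, -2.2, 4.0]
grip_width: 0.0
grasp_force: 1.5
```

Call:
{"op": "apply_moves", "data": {
  "targets": [
    [[-0.07,0.24,0,0,-1],[-0.07,0.24,0,0,-1],[-0.05,0.16,0,0,-1],[-0.03,0.1,0,0,-1],[0,0,0,0,-1],[0,0,0,0,-1]]
  ]
}}

```text
clock: 12.28
eef_pos: [0.5193, 0.0524, 0.0253]
tool_rot: [0.99, 0.139, -0.001, -0.0]
ft_force: [-0.6, -0.0, 0.5]
grip_width: -0.0
grasp_force: 0.0
```

```bash
python3 blk.py
```

```text
[0.5193292  0.05237144 0.02531811] [-0.04530553  0.04198189] [-0.61971473 -0.01795436  0.53073708]
side 73 [[-0.067, 0.054], [-0.057, 0.095], [-0.046, 0.134]]
side 16 [[-0.068, 0.146], [-0.054, 0.152], [-0.04, 0.157]]
scene 270 [[-0.065, 0.058], [-0.045, 0.098], [-0.026, 0.135]]
scene 38 [[-0.07, 0.149], [-0.046, 0.154], [-0.022, 0.158]]
```

Call:
{"op": "apply_moves", "data": {
  "targets": [
    [[-0.03,0.1,0,0,-1],[-0.03,0.1,0,0,-1],[-0.015,0.05,0,0,-1],[0,0,0,0,-1],[0,0,0,0,-1]]
  ]
}}

```text
clock: 12.8
eef_pos: [0.5169, 0.0622, 0.0258]
tool_rot: [0.99, 0.139, -0.0, -0.0]
ft_force: [0.1, 0.3, 0.2]
grip_width: 0.0001
grasp_force: 0.0
```

Call:
{"op": "apply_moves", "data": {
  "targets": [
    [[-0.02,0.06,0,0,-1],[-0.02,0.06,0,0,-1],[0,0,0,0,-1]]
  ]
}}

```text
clock: 13.05
eef_pos: [0.5156, 0.0666, 0.0259]
tool_rot: [0.99, 0.139, 0.0, 0.001]
ft_force: [0.6, -2.0, 0.6]
grip_width: -0.0002
grasp_force: 0.8
```

Call:
{"op": "apply_moves", "data": {
  "targets": [
    [[-0.01,0.05,0,0,-1],[0,0,0,0,-1],[0,0,0,0,-1]]
  ]
}}

```text
clock: 13.3
eef_pos: [0.5156, 0.0668, 0.026]
tool_rot: [0.99, 0.138, 0.0, 0.002]
ft_force: [1.1, -6.7, 1.2]
grip_width: 0.0003
grasp_force: 3.1
```

```bash
python3 blk.py
```

```text
[0.51560577 0.06684421 0.02596859] [-0.04486941  0.05691958] [ 1.08922138 -6.72385849  1.18266915]
side 67 [[-0.067, 0.068], [-0.057, 0.113], [-0.044, 0.153]]
side 6 [[-0.067, 0.153], [-0.058, 0.154], [-0.043, 0.157]]
scene 272 [[-0.066, 0.071], [-0.045, 0.111], [-0.027, 0.148]]
scene 33 [[-0.067, 0.149], [-0.044, 0.153], [-0.021, 0.158]]
```

The block is firmly against the stop (6.7 N, no motion). Back off straight, then lift clear.

Call:
{"op": "apply_moves", "data": {
  "targets": [
    [[0.07,-0.25,0,0,-1],[0.14,-0.5,0,0,-1],[0.2,-0.7,0,0,-1],[0,0,0.8,0,-1],[0,0,0.9,0,-1],[0,0,0.9,0,-1],[0,0,0,0,-1],[0,0,0,0,-1]]
  ]
}}

```text
clock: 14.07
eef_pos: [0.5335, 0.0107, 0.1325]
tool_rot: [0.99, 0.139, 0.003, -0.0]
ft_force: [-0.3, 1.5, -0.4]
grip_width: 0.0001
grasp_force: 0.0
```

```bash
python3 blk.py; python3 bar.py
```

```text
[0.53353793 0.01073592 0.1324771 ] [-0.04320021 -0.00196094] [-0.30243429  1.48223965 -0.43493107]
side 138 [[-0.066, 0.069], [-0.047, 0.107], [-0.027, 0.15]]
side 17 [[-0.068, 0.143], [-0.039, 0.153], [-0.022, 0.157]]
scene 273 [[-0.066, 0.073], [-0.045, 0.112], [-0.027, 0.148]]
scene 36 [[-0.069, 0.15], [-0.044, 0.153], [-0.022, 0.158]]
side 156 [[0.705, -0.016, 0.275], [0.732, 0.053, 0.282], [0.758, 0.146, 0.287]]
scene 392 [[0.706, -0.01, 0.273], [0.731, 0.078, 0.283], [0.758, 0.151, 0.286]]
```

```bash
python3 -c "
from workcell import order; print(order.job_done())"
```

```text
the job is handed in; nothing more can be done
None
```

I raised the guard onto its back stop, where it stays by itself, and pushed the block against the red end stop. The job is handed in at about 14 s, but no verdict came back; the first push passed over the bar and had to be repeated.

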